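Set the length stop of a saw board and register the block against it

ROBOT

A 6-joint arm with a two-finger parallel gripper is mounted at the origin on a cart in front of the work surface, level with it; the furniture and walls round the work are solid. World frame = base frame: x ahead of the robot, y to its left, z up, the work surface at z = 0. Lengths are in m, angles in rad, forces in N, time in s.
With the tool pointing down it reaches from about 0.25 to 0.725 m from the base axis. Payload 4 kg.
Tool frame: the origin (TCP) lies midway between the tips of the shut fingers; the grasp point (between the pads) lies 19 mm behind it; z points along the fingers, y is the line along which they close (so a half turn about z gives the same grasp; the last joint's range is limited). The gripper opens to 85 mm and grips with 20 to 120 N. Pads are 22 mm wide; open, the fingers measure 114 mm over their backs; the gripper's body (76 mm by 85 mm) begins 54 mm behind the grasp point. The pads swing forward as they close: fully open they stand 13 mm farther back than shut.
Start: joints at [1.3, 0.241, 0.005, 1.335, 0, 1.571], TCP at [0.134, 0.482, 0.231] pointing down, gripper open.
Joint ranges: [-2.72, 2.72], [-1.05, 1.87], [-1.09, 1.28], [-1.99, 2.15], [-1.42, 1.44], [-3.14, 3.14]. Speed limits (rad/s): [2.79, 2.79, 3.14, 3.14, 3.14, 3.14].

INTERFACE

Orientations are given as a unit quaternion [x, y, z, w].
In Python, from workcell import bot gives the robot as it stands. The module is installed in compiled form; this text tells all that it offers.
- The arm moves only by the tool jog_arm, never from a script. Its argument "deltas" is a list of rows, each an object with "fingers": the opening, from 0 (shut) to 1 (fully open); "delta_pos": the shift along the tool's x, y, z normalised to -1 to 1, where 1 is 300 mm, a list of three; "yaw": the turn about the tool's z normalised to -1 to 1, where 1 is pi/4 rad. A call has 1 to 12 rows; each row is the pose to reach, as a shift and turn from the pose commanded when the call began, along the tool's axes at that moment; what a row does not reach only later rows make up. A row lasts 1/10 s, in which the tool goes at most 50 mm and 8.59 degrees, less where a joint would pass 70% of its speed; a pose out of reach is approached as far as the arm can. A call with a number of a shift or a turn outside -1 to 1 is refused whole. A call with a gripper value outside its range is refused whole. The fingers move at their own pace and stop on an object; the grip force is fixed at half the most. Time passes only in rows, so rows that repeat a pose let the fingers close. It gives the time, the measured TCP pose, the force, the opening and the grip force at its end, in the units of the state.
- bot.get_obs(): the state, without advancing time (a new reading comes with each control period).
- bot.camera(name): name is "side" or "top" or "wrist"; returns a dict with "image" (480x640x3 uint8, red, green, blue), "range_z" (480x640 float32, m along the optical axis (not along the pixel's ray), 0 where there is no reading), "fx", "fy", "cx", "cy" (pixels), "rvec" (rotation vector, rad) and "tvec" (3), from world to camera coordinates, as OpenCV has them. Camera axes: x right, y down, z forward; pixel columns grow to the right and rows downward; lengths in m; the calibration is good to about 2 mm. A picture is of the moment at which its call begins.
- bot.job_done(): hands the job in; it is judged then, once.
The state is a dict: "clock": time; "joint_pos": joint angles; "joint_vel": joint speeds; "tau": joint torques, N m; "eef_pos": TCP position; "tool_rot": TCP orientation; "ft_force": force on the tool from outside, world axes, zero at the start; "ft_torque": the same for the moment, N m; "grip_width": finger opening in m; "grasp_force": force on a finger pad.
Only numpy, scipy, OpenCV 4.12 (cv2) and the standard library are available. Lean on these libraries where they do the work, as an engineer would, in place of code of your own. Each camera call takes 0.05 s, during which the arm holds its last target. There are 200 camera calls.

TASK

Get the saw board ready to cut a piece to the red length: first push the blue length stop along its rail to the red clip, until its spring plunger clicks into the notch there. Then, with the stop left in that notch, push the loose wooden block back flat against the fence and along it until its left end rests against the stop plate. Do it all with the fingertips, gently: grip and lift nothing, and leave the pen, the tape measure and the spring clamp where they are.

Things in the scene. Friction and masses are not known exactly. Their poses are not given: they have to be found in the camera images.
- saw_board: Pale plywood saw board, 140 x 330 x 12 mm, fixed; origin under its centre. x points to its back (away from the worker), y left along the fence, z up. A brown wooden fence, top 40 mm above the bench, stands with its front face at x = +0.020. Its left part carries the rail of the stop: a notched steel bar, top 52 mm above the bench, and behind it a white scale with a long line at each notch.
- fence_face (a point): Point on the front face of the fence at the middle of the board (y = 0), 18 mm above the bench; axes as the board's.
- length_stop (a joint): Slide of the blue length stop, m: 0 = parked at the left end of the rail, grows to 0.115 as it moves right (board -y). Notches at 0.040, 0.060, 0.080 and 0.100. Sliding takes about 3 N; within 4 mm of a notch the plunger pulls the stop in (the push is felt to dip), and about 15 N push it out again either way.
- plunger (a joint): Brass-topped spring plunger in the middle of the stop, m: about 0.0005 while it rides on top of the bar, about 0.0034 when it has dropped into a notch.
- stop_push_face (a point): Centre of the left side of the blue stop block, 66 mm above the bench: push here to move it right. This face is 38 mm wide (front to back), from 56 to 78 mm above the bench; the brass plunger top stands up to 83 mm. The block is 36 mm long along the rail: its middle lies 18 mm, its right side 36 mm right of this point.
- stop_plate_face (a point): Point on the right face of the aluminium stop plate that hangs from the stop in front of the fence, 18 mm above the bench: the face that the wooden block's left end must rest against. The plate reaches 47 mm forward from the fence, from 14.5 to 54 mm above the bench.
- stop_cursor (a point): Hairline of the stop's cursor window, over the scale behind the rail; it lies at the stop's middle, straight behind the plunger.
- red_clip: Red plastic clip on the scale, 26 x 9 mm, at the notch wanted now; origin on the scale (44 mm above the bench) at the clip's white cross line, axes as the board's. Top 48 mm above the bench. Fixed. It sits at the second, third or fourth notch from the left.
- yellow_clip: Yellow clip of the same shape, marking another length. Fixed.
- green_clip: Green clip of the same shape, marking another length. Fixed.
- block: The loose wooden block (see block_centre): origin in the middle of its underside, which rests on the board 12 mm above the bench; y along its length.
- block_centre (a point): Centre, half-way up (21.5 mm above the bench), of the loose wooden block, 50 x 76 x 19 mm, 35 g, long along its own y axis, which lies on the board in front of the fence, right of the stop. It starts 5 to 18 mm off the fence and a little askew.
- block_left_end (a point): Middle of the block's left end face (50 wide, 19 high), the end towards the stop; 21.5 mm above the bench.
- block_right_end (a point): Middle of the block's right end face, 21.5 mm above the bench.
- pen: Green and white marker pen, 135 mm long, lying on the front left part of the board; origin under its middle. To be left alone.
- tape: Yellow tape measure, 66 x 82 x 34 mm, on the bench behind the left part of the board; origin under its middle. To be left alone.
- clamp: Black spring clamp, 71 x 131 x 24 mm, on the bench behind the right part of the board; origin under its middle. To be left alone.
Things that resemble listed ones, but are neither listed nor needed, are in the scene too. Of the things that look like the block, the smaller one is meant.

How it is judged:
By the outcome, as a careful person would: the job done as asked, in the order asked, and still so for the second after the job is handed in, with the robot touching nothing.
It also fails if it takes over 51 s, if anything falls off the work surface, if the arm or the gripper's body presses on something with over 40 N, if the wrist force passes 120 N, or if a joint passes its speed limit or range.

## Working session

There is one attempt and no reset: what is moved stays moved. The work goes in short steps, Python scripts to look and compute and a tool call to move; the robot and the scene stay as the last step left them, time stands still between calls to the robot, and variables do not carry over. Pictures are saved under pics/ and viewed, at most 10 in all, crops included, and the job is handed in when it is done.

Besides the shell and the picture viewer there is one more tool, called after "Emit:" by a JSON object that holds its "api" and its "payload". jog_arm: Moves the arm, as the interface text tells. Scaled input: -1 to 1 covers 300 mm each way for a shift and pi/4 rad each way for a turn. Its arguments: {"type":"object","properties":{"deltas":{"type":"array","items":{"type":"object","properties":{"fingers":{"type":"number"},"delta_pos":{"type":"array","items":{"type":"number"}},"yaw":{"type":"number"}}}}},"required":["deltas"]}

```bash
mkdir -p pics
cat > h.py <<'E'
import numpy as np, cv2
from workcell import bot
def cam(n,save=None):
    c=bot.camera(n)
    if save: cv2.imwrite('pics/'+save,c['image'][:,:,::-1])
    np.savez('%s.npz'%n,**c)
    return c
def world(c,u,v,z=None):
    R=cv2.Rodrigues(np.array(c['rvec'],float))[0]; t=np.array(c['tvec'],float).ravel()
    ray=np.array([(u-c['cx'])/c['fx'],(v-c['cy'])/c['fy'],1.])
    o=-R.T@t; d=R.T@ray
    if z is None:
        s=float(np.median(c['range_z'][int(v)-1:int(v)+2,int(u)-1:int(u)+2]))
    else: s=(z-o[2])/d[2]
    return o+s*d
E
python3 - <<'E'
from h import *
for n in('top','side'): cam(n,n+'0.png')
o=bot.get_obs(); print(o['clock'],o['eef_pos'],o['tool_rot'],o['grip_width'])
E
```

```text
0.1 [0.13358831 0.48121574 0.23049215] [ 1.34980060e-01  9.90847842e-01 -9.58651595e-04 -1.35032649e-04] 0.08540911180640409
```

View pics/top0.png

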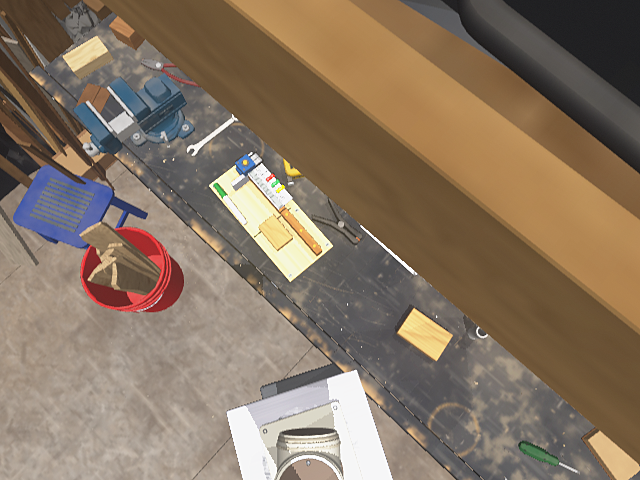

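View pics/side0.png

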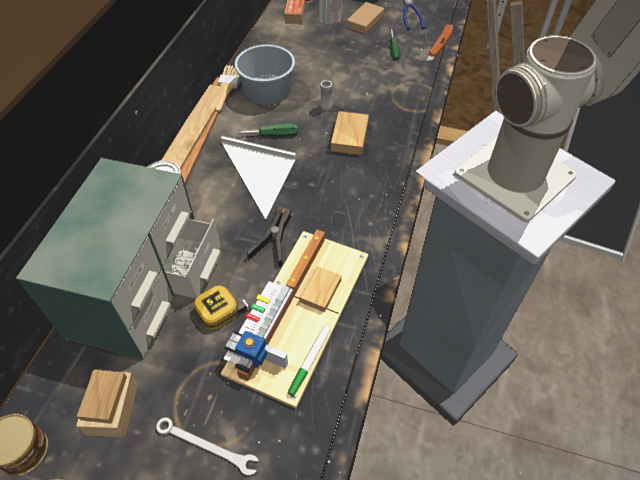

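Top view: board corners about (209,185), (291,279), (332,249); stop at (247,163), block at (276,232). Side view: stop (250,348), clips red (253,317), green (258,308), yellow (264,298), block (319,288), pen (308,362). I'll enlarge the side view and measure.

Run:
```python
from h import *
s=np.load('side.npz');t=np.load('top.npz')
a=cv2.resize(s['image'][225:410,215:375],None,fx=3.2,fy=3.2,interpolation=cv2.INTER_CUBIC)
cv2.imwrite('pics/c1.png',a[:,:,::-1])
a=cv2.resize(t['image'][145:285,200:340],None,fx=4.2,fy=4.2,interpolation=cv2.INTER_CUBIC)
cv2.imwrite('pics/c2.png',a[:,:,::-1])
f=lambda x:np.round(x,4)
print('top corners z12',[f(world(t,u,v,.012)) for u,v in((209,185),(291,279),(332,249))])
print('side corners',[f(world(s,u,v,.012)) for u,v in((368,256),(297,405))])
print('fence side',[f(world(s,u,v)) for u,v in((250,348),(253,317),(258,308),(264,298),(319,288))])
print('top ',[f(world(t,u,v)) for u,v in((276,232),(247,163))])
for c in(s,t):
  R=cv2.Rodrigues(c['rvec'])[0];print(f(-R.T@c['tvec'].ravel()),c['fx'])
```

```text
top corners z12 [array([0.6956, 0.0604, 0.012 ]), array([ 0.3976, -0.0714,  0.012 ]), array([ 0.4394, -0.1901,  0.012 ])]
side corners [array([ 0.3962, -0.0617,  0.012 ]), array([0.6919, 0.0638, 0.012 ])]
fence side [array([ 0.6997, -0.0368,  0.0774]), array([ 0.6525, -0.092 ,  0.0475]), array([ 0.6352, -0.0995,  0.0481]), array([ 0.6148, -0.1077,  0.0484]), array([ 0.5232, -0.0645,  0.0317])]
top  [array([ 0.5173, -0.0695,  0.0318]), array([ 0.6924, -0.0505,  0.0818])]
[0.8928 0.3309 0.897 ] 560.9513966148587
[ 0.19   -0.072   1.1388] 466.5314355032982
```

View pics/c1.png

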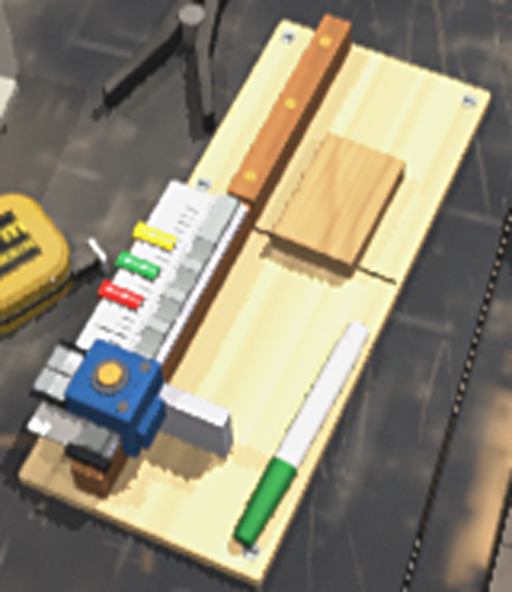

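View pics/c2.png

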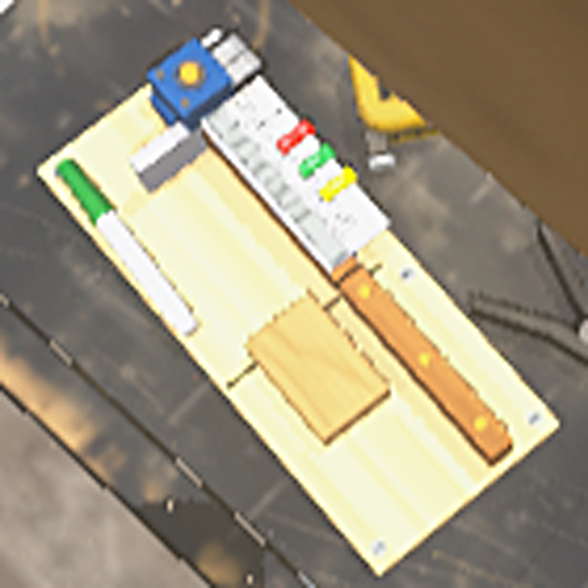

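The crops show: brass plunger at (249,342) in side and (245,162) in top, with the clips from left to right red, green, yellow. The block is right of centre, a little askew.

Run:
```python
from h import *
s=np.load('side.npz');t=np.load('top.npz')
f=lambda x:np.round(x,4)
S=lambda u,v,z=None:f(world(s,215+u/3.2,225+v/3.2,z)); T=lambda u,v,z=None:f(world(t,200+u/4.2,145+v/4.2,z))
print('plunger',S(110,373,.083),T(190,73,.083))
print('red',S(122,294,.048),T(296,136,.048),'grn',S(138,265,.048),T(317,161,.048),'yel',S(154,235,.048),T(338,184,.048))
print('boardcorners',S(487,94,.012),S(262,585,.012),S(282,20,.012),'T',T(38,170,.012),T(380,575,.012),T(560,424,.012))
print('fence top front R',S(345,35,.040),T(493,465,.04),'mid',S(245,200,.04),T(340,277,.04))
print('block top L-fr,L-bk,R-bk,R-fr',[S(*p,.031) for p in((352,270),(270,232),(333,136),(404,170))],[T(*p,.031) for p in((247,345),(310,292),(389,393),(327,443))])
print('plate end top',S(230,420,.054),T(133,160,.054))
# obstacles
R=[]
for c in(s,t):
  M=cv2.Rodrigues(c['rvec'])[0];v,u=np.mgrid[0:480:2,0:640:2];z=c['range_z'][v,u];k=z>0
  P=np.stack([(u-c['cx'])/c['fx']*z,(v-c['cy'])/c['fy']*z,z],-1)[k]-c['tvec'].ravel()
  R.append(P@M)
P=np.vstack(R);g={}
for p in P[(P[:,2]>.06)&(P[:,0]>.1)&(P[:,0]<.95)&(P[:,1]>-.45)&(P[:,1]<.6)]:
  k=tuple(np.floor(p[:2]/.1).astype(int)); a=g.setdefault(k,[9,0,0]); a[0]=min(a[0],p[2]);a[1]=max(a[1],p[2]);a[2]+=1
for k in sorted(g): print(np.array(k)/10,f(g[k]))
```

```text
plunger [ 0.6947 -0.0437  0.083 ] [ 0.6947 -0.0469  0.083 ]
red [ 0.6523 -0.0918  0.048 ] [ 0.6533 -0.0958  0.048 ] grn [ 0.6348 -0.0997  0.048 ] [ 0.6342 -0.1033  0.048 ] yel [ 0.6164 -0.1083  0.048 ] [ 0.6165 -0.1111  0.048 ]
boardcorners [ 0.3946 -0.0655  0.012 ] [0.6951 0.0671 0.012 ] [ 0.447  -0.1922  0.012 ] T [0.6943 0.0606 0.012 ] [ 0.3911 -0.0681  0.012 ] [ 0.4459 -0.1956  0.012 ]
fence top front R [ 0.4412 -0.1413  0.04  ] [ 0.4279 -0.1484  0.04  ] mid [ 0.562  -0.0951  0.04  ] [ 0.5632 -0.0962  0.04  ]
block top L-fr,L-bk,R-bk,R-fr [array([ 0.5454, -0.0252,  0.031 ]), array([ 0.5622, -0.0742,  0.031 ]), array([ 0.4922, -0.0974,  0.031 ]), array([ 0.4786, -0.0524,  0.031 ])] [array([ 0.5422, -0.0324,  0.031 ]), array([ 0.5626, -0.0768,  0.031 ]), array([ 0.4892, -0.1038,  0.031 ]), array([ 0.4711, -0.0608,  0.031 ])]
plate end top [0.6596 0.005  0.054 ] [6.648e-01 5.000e-04 5.400e-02]
[ 0.1 -0.5] [ 0.0603  0.0734 24.    ]
[ 0.1 -0.3] [8.261e-01 9.656e-01 1.277e+03]
[ 0.1 -0.2] [8.264e-01 9.658e-01 4.166e+03]
[ 0.2 -0.3] [9.5940e-01 1.0108e+00 1.2730e+03]
[ 0.2 -0.2] [8.2670
[... 589 characters left out ...]
 1.172e+03]
[ 0.7 -0.2] [ 0.121   0.1348 26.    ]
[ 0.7 -0.1] [6.00e-02 8.28e-02 9.90e+01]
[ 0.8 -0.5] [1.655e-01 3.751e-01 4.330e+02]
[ 0.8 -0.4] [1.603e-01 3.439e-01 1.277e+03]
[ 0.8 -0.3] [6.040e-02 1.996e-01 1.254e+03]
[ 0.8 -0.2] [6.010e-02 1.983e-01 4.770e+02]
[0.8 0. ] [ 0.0642  0.1191 22.    ]
[0.8 0.1] [6.100e-02 1.749e-01 3.150e+02]
[0.8 0.2] [6.000e-02 8.418e-01 2.215e+03]
[0.8 0.3] [ 0.0846  0.1012 11.    ]
[ 0.9 -0.4] [6.010e-02 2.245e-01 5.120e+02]
[ 0.9 -0.3] [ 0.0603  0.1975 40.    ]
[ 0.9 -0.2] [6.02e-02 6.71e-02 2.79e+02]
[ 0.9 -0.1] [0.0621 0.0631 2.    ]
[0.9 0. ] [6.090e-02 1.413e-01 1.190e+02]
[0.9 0.1] [1.149e-01 1.767e-01 1.800e+02]
[0.9 0.2] [ 0.1026  0.1745 42.    ]
```

Board axis is about 23.4° from world x, and the red clip is 60 mm from the parked plunger (2nd notch). I'll straddle the stop with open fingers and push with the left one, since that stays in reach.

Emit:
{"api": "jog_arm", "payload": {"deltas": [{"fingers": 1, "delta_pos": [-0.166, -0.09, 0], "yaw": 0.19}, {"fingers": 1, "delta_pos": [-0.32, -0.175, 0], "yaw": 0.38}, {"fingers": 1, "delta_pos": [-0.48, -0.262, 0], "yaw": 0.57}, {"fingers": 1, "delta_pos": [-0.63, -0.344, 0], "yaw": 0.76}, {"fingers": 1, "delta_pos": [-0.78, -0.426, 0], "yaw": 0.95}, {"fingers": 1, "delta_pos": [-0.92, -0.502, 0], "yaw": 1}, {"fingers": 1, "delta_pos": [-1, -0.546, 0], "yaw": 1}, {"fingers": 1, "delta_pos": [-1, -0.546, 0], "yaw": 1}]}}

```text
clock: 0.9
eef_pos: [0.3818, 0.2402, 0.2309]
tool_rot: [0.507, 0.862, -0.0, 0.001]
ft_force: [-0.3, 1.1, -0.6]
grip_width: 0.0853
grasp_force: 0.0
```

```bash
cat >> h.py <<'E'
ey=np.array([.9178,.3971]);ex=np.array([.3971,-.9178]);C=np.array([.572,-.0655])
def st(bx=None,by=None,z=None):
    from scipy.spatial.transform import Rotation as Ro
    o=bot.get_obs();R=Ro.from_quat(o['tool_rot']).as_matrix();p=np.array(o['eef_pos'])
    d=p[:2]-C;print('t',round(o['clock'],2),'eef',np.round(p,4),'board',np.round([d@ex,d@ey],4),'ydir',round(np.degrees(np.arctan2(R[1,1],R[0,1])),2),'F',np.round(o['ft_force'],1),'w',round(o['grip_width'],4))
    if bx is not None:
        g=np.append(C+bx*ex+by*ey,z)-p;print('delta tool/0.3',np.round(R.T@g/.3,3))
E
python3 -c "
from h import *
st(.030,.1065,.2)"
```

```text
t 0.9 eef [0.3818 0.2402 0.2309] board [-0.3561 -0.0532] ydir 29.04 F [-0.3  1.1 -0.6] w 0.0853
delta tool/0.3 [-1.333  0.403  0.105]
```

Emit:
{"api": "jog_arm", "payload": {"deltas": [{"fingers": 1, "delta_pos": [-0.16, 0.05, 0], "yaw": 0.125}, {"fingers": 1, "delta_pos": [-0.32, 0.1, 0], "yaw": 0.125}, {"fingers": 1, "delta_pos": [-0.48, 0.15, 0], "yaw": 0.125}, {"fingers": 1, "delta_pos": [-0.64, 0.2, 0], "yaw": 0.125}, {"fingers": 1, "delta_pos": [-0.8, 0.25, 0], "yaw": 0.125}, {"fingers": 1, "delta_pos": [-0.95, 0.3, 0], "yaw": 0.125}, {"fingers": 1, "delta_pos": [-1, 0.31, 0.1], "yaw": 0.125}, {"fingers": 1, "delta_pos": [-1, 0.31, 0.1], "yaw": 0.125}]}}

```text
clock: 1.7
eef_pos: [0.6063, 0.0267, 0.1961]
tool_rot: [0.547, 0.837, -0.003, -0.003]
ft_force: [-1.2, 0.1, -0.3]
grip_width: 0.0851
grasp_force: 0.0
```

```bash
python3 -c "
from h import *
st(.030,.1065,.2)
cam('wrist','w1.png')"
```

```text
t 1.7 eef [0.6063 0.0267 0.1961] board [-0.071   0.0681] ydir 23.69 F [-1.2  0.1 -0.3] w 0.0851
delta tool/0.3 [-0.337  0.126 -0.015]
```

View pics/w1.png

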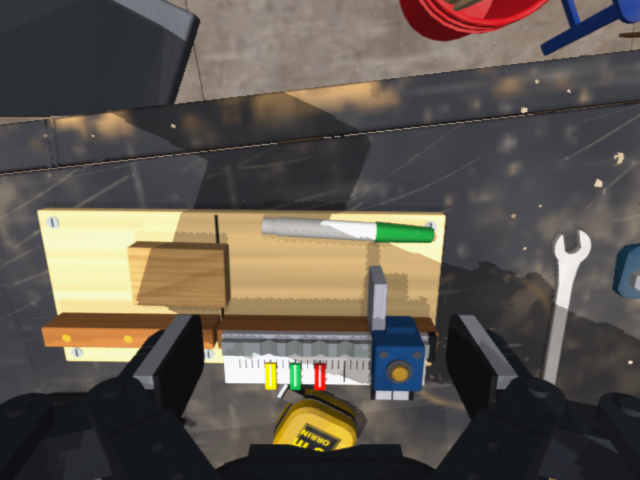

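Wrist view: plunger at (400,372), red clip (320,377) opposite the second scale line, block corners (132,242)–(229,306), plate right face near (371,295), and the fingers straddling it all.

Run:
```python
from h import *
c=np.load('wrist.npz')
b=lambda p:np.round([(p[:2]-C)@ex,(p[:2]-C)@ey],4)
W=lambda u,v,z:b(world(c,u,v,z))
print('corner FR,FL',W(38,210,.012),W(445,213,.012))
print('plunger',W(400,372,.083),'red',W(320,377,.048),'stop L top f/b',W(422,318,.078),W(425,389,.078),'R',W(374,331,.078))
print('plate r face top f/b',W(369,268,.054),W(371,318,.054))
print('fence top front',W(46,313,.04),W(210,318,.04))
print('block',[W(*p,.031) for p in((135,242),(229,245),(228,306),(131,303))])
print('pen end',W(262,226,.018),W(434,233,.018))
```

```text
corner FR,FL [-0.069  -0.1647] [-0.0691  0.1626]
plunger [0.03   0.1208] red [0.0594 0.0635] stop L top f/b [-0.01    0.1345] [0.0476 0.141 ] R [0.0004 0.1017]
plate r face top f/b [-0.0375  0.099 ] [0.0029 0.1021]
fence top front [ 0.0084 -0.1548] [ 0.0115 -0.0243]
block [array([-0.0486, -0.0805]), array([-0.0468, -0.0077]), array([ 0.0052, -0.0117]), array([ 0.0033, -0.0904])]
pen end [-0.0588  0.0164] [-0.0541  0.1536]
```

Emit:
{"api": "jog_arm", "payload": {"deltas": [{"fingers": 1, "delta_pos": [-0.16, 0.06, 0.05]}, {"fingers": 1, "delta_pos": [-0.322, 0.126, 0.15]}, {"fingers": 1, "delta_pos": [-0.322, 0.126, 0.3]}, {"fingers": 1, "delta_pos": [-0.322, 0.126, 0.3]}, {"fingers": 1, "delta_pos": [-0.322, 0.126, 0.3]}, {"fingers": 1, "delta_pos": [-0.322, 0.126, 0.3]}]}}

```text
invalid input at $.deltas[0]: expected keys fingers, delta_pos, yaw
```

```bash
python3 -c "
from h import *
st(.030,.1065,.047)"
```

```text
t 1.75 eef [0.6059 0.0281 0.1981] board [-0.0724  0.0683] ydir 23.79 F [-0.   0.6  0.6] w 0.0852
delta tool/0.3 [-0.344  0.128  0.502]
```

Emit:
{"api": "jog_arm", "payload": {"deltas": [{"fingers": 1, "delta_pos": [-0.16, 0.06, 0.05], "yaw": 0.01}, {"fingers": 1, "delta_pos": [-0.322, 0.126, 0.15], "yaw": 0.01}, {"fingers": 1, "delta_pos": [-0.322, 0.126, 0.3], "yaw": 0.01}, {"fingers": 1, "delta_pos": [-0.322, 0.126, 0.3], "yaw": 0.01}, {"fingers": 1, "delta_pos": [-0.322, 0.126, 0.3], "yaw": 0.01}, {"fingers": 1, "delta_pos": [-0.322, 0.126, 0.3], "yaw": 0.01}]}}

```text
clock: 2.35
eef_pos: [0.682, -0.0429, 0.1144]
tool_rot: [0.548, 0.836, 0.001, 0.001]
ft_force: [0.0, -0.2, 0.2]
grip_width: 0.0853
grasp_force: 0.0
```

```bash
python3 -c "
from h import *
st(.030,.1065,.047)"
```

```text
t 2.35 eef [ 0.682  -0.0429  0.1144] board [0.023  0.1099] ydir 23.53 F [ 0.  -0.2  0.2] w 0.0853
delta tool/0.3 [-0.023 -0.012  0.225]
```

Emit:
{"api": "jog_arm", "payload": {"deltas": [{"fingers": 1, "delta_pos": [-0.023, 0, 0.1], "yaw": 0}, {"fingers": 1, "delta_pos": [-0.023, 0, 0.17], "yaw": 0}, {"fingers": 1, "delta_pos": [-0.023, 0, 0.22], "yaw": 0}, {"fingers": 1, "delta_pos": [-0.023, 0, 0.22], "yaw": 0}, {"fingers": 1, "delta_pos": [-0.023, 0, 0.22], "yaw": 0}]}}

```text
clock: 2.85
eef_pos: [0.6852, -0.0501, 0.0483]
tool_rot: [0.548, 0.836, 0.001, 0.002]
ft_force: [1.1, -0.6, 0.4]
grip_width: 0.0851
grasp_force: 0.0
```

```bash
python3 -c "
from h import *
st(.030,.0965,.048)"
```

```text
t 2.85 eef [ 0.6852 -0.0501  0.0483] board [0.0309 0.11  ] ydir 23.48 F [ 1.1 -0.6  0.4] w 0.0851
delta tool/0.3 [ 0.003 -0.045  0.001]
```

Emit:
{"api": "jog_arm", "payload": {"deltas": [{"fingers": 1, "delta_pos": [0, -0.025, 0], "yaw": 0}, {"fingers": 1, "delta_pos": [0, -0.04, 0], "yaw": 0}, {"fingers": 1, "delta_pos": [0, -0.055, 0], "yaw": 0}, {"fingers": 1, "delta_pos": [0, -0.07, 0], "yaw": 0}, {"fingers": 1, "delta_pos": [0, -0.085, 0], "yaw": 0}, {"fingers": 1, "delta_pos": [0, -0.1, 0], "yaw": 0}, {"fingers": 1, "delta_pos": [0, -0.11, 0], "yaw": 0}, {"fingers": 1, "delta_pos": [0, -0.12, 0], "yaw": 0}, {"fingers": 1, "delta_pos": [0, -0.13, 0], "yaw": 0}, {"fingers": 1, "delta_pos": [0, -0.14, 0], "yaw": 0}, {"fingers": 1, "delta_pos": [0, -0.15, 0], "yaw": 0}, {"fingers": 1, "delta_pos": [0, -0.15, 0], "yaw": 0}]}}

```text
clock: 4.05
eef_pos: [0.64, -0.0695, 0.044]
tool_rot: [0.549, 0.836, -0.002, -0.002]
ft_force: [-0.6, 0.8, -0.4]
grip_width: 0.0854
grasp_force: 0.0
```

```bash
python3 -c "
from h import *
st(.030,.0385,.048)
cam('wrist','w2.png')"
```

```text
t 4.05 eef [ 0.64   -0.0695  0.044 ] board [0.0307 0.0608] ydir 23.37 F [-0.6  0.8 -0.4] w 0.0854
delta tool/0.3 [ 0.002 -0.074 -0.013]
```

View pics/w2.png

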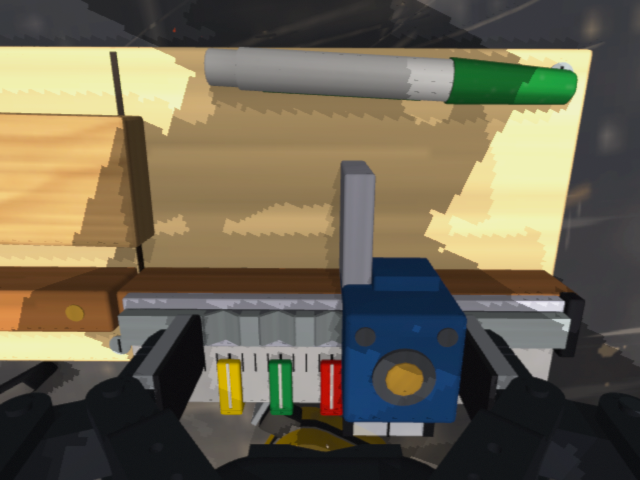

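Stop moved: plunger at (404,379), red clip line at (331,385), left finger behind the block.

Run:
```python
from h import *
c=np.load('wrist.npz')
b=lambda p:np.round([(p[:2]-C)@ex,(p[:2]-C)@ey],4)
print(b(world(c,404,378,.081)),b(world(c,404,378)),world(c,404,378)[2],b(world(c,331,385,.048)),'face L',b(world(c,463,330,.078)),'platef',b(world(c,341,170,.054)))
```

```text
[0.0309 0.084 ] [0.0314 0.0842] 0.0802854711840959 [0.0576 0.0629] face L [0.0167 0.1009] platef [-0.0265  0.0656]
```

Stop is seated in notch 1 (0.040), 20 mm to go. I'll push on slowly.

Emit:
{"api": "jog_arm", "payload": {"deltas": [{"fingers": 1, "delta_pos": [0, -0.01, 0], "yaw": 0}, {"fingers": 1, "delta_pos": [0, -0.02, 0], "yaw": 0}, {"fingers": 1, "delta_pos": [0, -0.027, 0], "yaw": 0}, {"fingers": 1, "delta_pos": [0, -0.034, 0], "yaw": 0}, {"fingers": 1, "delta_pos": [0, -0.041, 0], "yaw": 0}, {"fingers": 1, "delta_pos": [0, -0.048, 0], "yaw": 0}, {"fingers": 1, "delta_pos": [0, -0.054, 0], "yaw": 0}, {"fingers": 1, "delta_pos": [0, -0.06, 0], "yaw": 0}, {"fingers": 1, "delta_pos": [0, -0.06, 0], "yaw": 0}]}}

```text
clock: 5.0
eef_pos: [0.6249, -0.0765, 0.045]
tool_rot: [0.549, 0.836, -0.001, -0.001]
ft_force: [0.5, 0.0, -0.2]
grip_width: 0.0852
grasp_force: 0.0
```

```bash
cat > m.py <<'E'
from h import *
st(.030,.0385,.048)
c=cam('wrist')
# blobs: brass plunger, red clip
hsv=cv2.cvtColor(c['image'],cv2.COLOR_RGB2HSV)
b=lambda p:np.round([(p[:2]-C)@ex,(p[:2]-C)@ey],4)
for n,lo,hi,z in(('brass',(12,150,120),(24,255,255),.0815),('red',(0,200,120),(6,255,255),.048)):
    m=cv2.inRange(hsv,lo,hi); m[:340 if n=='brass' else 300]=0; m[:,:330 if n=='brass' else 150]=0;m[:,560:]=0
    k,l,s,ce=cv2.connectedComponentsWithStats(m)
    i=1+np.argmax(s[1:,4]);u,v=ce[i];print(n,s[i],np.round((u,v)),b(world(c,u,v,z)),'zmeas',np.round(np.median(c['range_z'][l==i]),4),world(c,u,v)[2].round(4))
E
python3 m.py
```

```text
t 5.0 eef [ 0.6249 -0.0765  0.045 ] board [0.0311 0.0441] ydir 23.39 F [ 0.5  0.  -0.2] w 0.0852
delta tool/0.3 [ 0.004 -0.019 -0.01 ]
brass [387 364  37  32 909] [405. 379.] [0.032  0.0677] zmeas 0.1233 0.0819Traceback (most recent call last):
  File "m.py", line 10, in <module>
    i=1+np.argmax(s[1:,4]);u,v=ce[i];print(n,s[i],np.round((u,v)),b(world(c,u,v,z)),'zmeas',np.round(np.median(c['range_z'][l==i]),4),world(c,u,v)[2].round(4))
        ~~~~~~~~~^^^^^^^^^
    return _wrapfunc(a, 'argmax', axis=axis, out=out, **kwds)
    return bound(*args, **kwds)
ValueError: attempt to get argmax of an empty sequence
```

Emit:
{"api": "jog_arm", "payload": {"deltas": [{"fingers": 1, "delta_pos": [0, -0.004, 0], "yaw": 0}, {"fingers": 1, "delta_pos": [0, -0.007, 0], "yaw": 0}, {"fingers": 1, "delta_pos": [0, -0.01, 0], "yaw": 0}, {"fingers": 1, "delta_pos": [0, -0.01, 0], "yaw": 0}]}}

```text
clock: 5.45
eef_pos: [0.6232, -0.0775, 0.0453]
tool_rot: [0.549, 0.836, -0.0, -0.0]
ft_force: [0.9, -0.2, 0.5]
grip_width: 0.0854
grasp_force: 0.0
```

```bash
sed -i "s/,('red'.*048))/,)/" m.py; python3 m.py
```

```text
t 5.45 eef [ 0.6232 -0.0775  0.0453] board [0.0313 0.0422] ydir 23.4 F [ 0.9 -0.2  0.5] w 0.0854
delta tool/0.3 [ 0.004 -0.012 -0.009]
brass [389 361  37  32 902] [407. 377.] [0.0318 0.0663] zmeas 0.1239 0.0818
```

Emit:
{"api": "jog_arm", "payload": {"deltas": [{"fingers": 1, "delta_pos": [0, -0.004, 0], "yaw": 0}, {"fingers": 1, "delta_pos": [0, -0.007, 0], "yaw": 0}, {"fingers": 1, "delta_pos": [0, -0.01, 0], "yaw": 0}, {"fingers": 1, "delta_pos": [0, -0.01, 0], "yaw": 0}]}}

```text
clock: 5.9
eef_pos: [0.6204, -0.0786, 0.0453]
tool_rot: [0.549, 0.836, -0.0, -0.0]
ft_force: [0.0, 0.3, 0.1]
grip_width: 0.0855
grasp_force: 0.0
```

```bash
python3 m.py
```

```text
t 5.9 eef [ 0.6204 -0.0786  0.0453] board [0.0312 0.0393] ydir 23.4 F [0.  0.3 0.1] w 0.0855
delta tool/0.3 [ 0.004 -0.003 -0.009]
brass [391 362  29  25 561] [405. 374.] [0.0307 0.0627] zmeas 0.1259 0.0797
```

Plunger dropped (z down 2 mm, at the red line). Backing off, lifting and moving to the block's front with half-open fingers.

Emit:
{"api": "jog_arm", "payload": {"deltas": [{"fingers": 1, "delta_pos": [0, 0.015, 0], "yaw": 0}, {"fingers": 1, "delta_pos": [0, 0.025, 0], "yaw": 0}, {"fingers": 1, "delta_pos": [0, 0.025, -0.06], "yaw": 0}, {"fingers": 1, "delta_pos": [0, 0.025, -0.16], "yaw": 0}, {"fingers": 1, "delta_pos": [0, 0.025, -0.28], "yaw": 0}, {"fingers": 1, "delta_pos": [0.1, -0.05, -0.28], "yaw": 0}, {"fingers": 0.4, "delta_pos": [0.22, -0.17, -0.28], "yaw": 0}, {"fingers": 0.4, "delta_pos": [0.34, -0.29, -0.28], "yaw": 0}, {"fingers": 0.4, "delta_pos": [0.36, -0.29, -0.28], "yaw": 0}, {"fingers": 0.4, "delta_pos": [0.36, -0.29, -0.28], "yaw": 0}]}}

```text
clock: 6.95
eef_pos: [0.4968, -0.013, 0.1296]
tool_rot: [0.548, 0.836, 0.0, -0.0]
ft_force: [-0.2, 0.2, -0.0]
grip_width: 0.0341
grasp_force: 0.0
```

```bash
python3 -c "
from h import *
st(-.074,-.048,.017)
cam('wrist','w3.png')"
```

```text
t 6.95 eef [ 0.4968 -0.013   0.1296] board [-0.078  -0.0482] ydir 23.51 F [-0.2  0.2 -0. ] w 0.0341
delta tool/0.3 [-0.013  0.001  0.375]
```

View pics/w3.png

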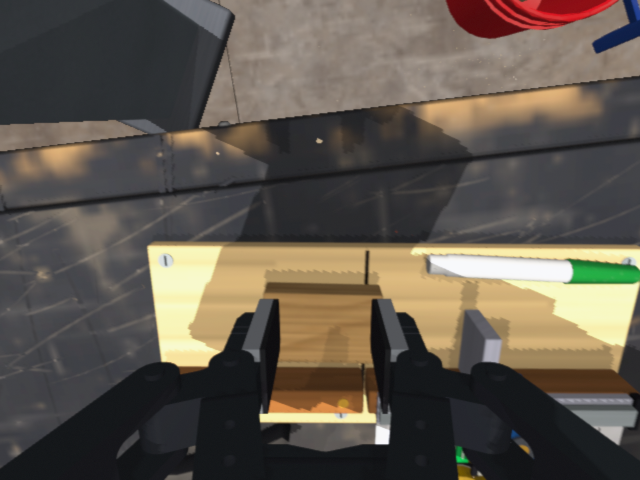

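The block's front edge is at row ~285–293, columns 265–380, with the fingers over it symmetric in y and the TCP 30 mm in front. Descending.

Emit:
{"api": "jog_arm", "payload": {"deltas": [{"fingers": 0.4, "delta_pos": [0, 0, 0.12], "yaw": 0}, {"fingers": 0.4, "delta_pos": [0, 0, 0.24], "yaw": 0}, {"fingers": 0.4, "delta_pos": [0, 0, 0.32], "yaw": 0}, {"fingers": 0.4, "delta_pos": [0, 0, 0.36], "yaw": 0}, {"fingers": 0.4, "delta_pos": [0, 0, 0.37], "yaw": 0}, {"fingers": 0.4, "delta_pos": [0, 0, 0.37], "yaw": 0}]}}

```text
clock: 7.6
eef_pos: [0.4994, -0.0142, 0.0186]
tool_rot: [0.549, 0.836, 0.0, 0.001]
ft_force: [0.4, -0.3, 1.0]
grip_width: 0.0341
grasp_force: 0.0
```

```bash
python3 -c "
from h import *
st(-.038,-.048,.017)"
```

```text
t 7.6 eef [ 0.4994 -0.0142  0.0186] board [-0.0759 -0.0463] ydir 23.39 F [ 0.4 -0.3  1. ] w 0.0341
delta tool/0.3 [-0.126 -0.006  0.005]
```

Emit:
{"api": "jog_arm", "payload": {"deltas": [{"fingers": 0.4, "delta_pos": [-0.03, 0, 0], "yaw": 0}, {"fingers": 0.4, "delta_pos": [-0.045, 0, 0], "yaw": 0}, {"fingers": 0.4, "delta_pos": [-0.058, 0, 0], "yaw": 0}, {"fingers": 0.4, "delta_pos": [-0.068, 0, 0], "yaw": 0}, {"fingers": 0.4, "delta_pos": [-0.078, 0, 0], "yaw": 0}, {"fingers": 0.4, "delta_pos": [-0.088, 0, 0], "yaw": 0}, {"fingers": 0.4, "delta_pos": [-0.098, 0, 0], "yaw": 0}, {"fingers": 0.4, "delta_pos": [-0.106, 0, 0], "yaw": 0}, {"fingers": 0.4, "delta_pos": [-0.113, 0, 0], "yaw": 0}, {"fingers": 0.4, "delta_pos": [-0.117, 0, 0], "yaw": 0}, {"fingers": 0.4, "delta_pos": [-0.117, 0, 0], "yaw": 0}]}}

```text
clock: 8.7
eef_pos: [0.512, -0.0463, 0.0183]
tool_rot: [0.549, 0.836, -0.0, 0.0]
ft_force: [1.0, 0.2, -0.5]
grip_width: 0.0341
grasp_force: 0.0
```

```bash
python3 -c "
from h import *
st(-.041,-.048,.017)
cam('wrist','w4.png')"
```

```text
t 8.7 eef [ 0.512  -0.0463  0.0183] board [-0.0414 -0.0475] ydir 23.4 F [ 1.   0.2 -0.5] w 0.0341
delta tool/0.3 [-0.001 -0.002  0.004]
```

View pics/w4.png

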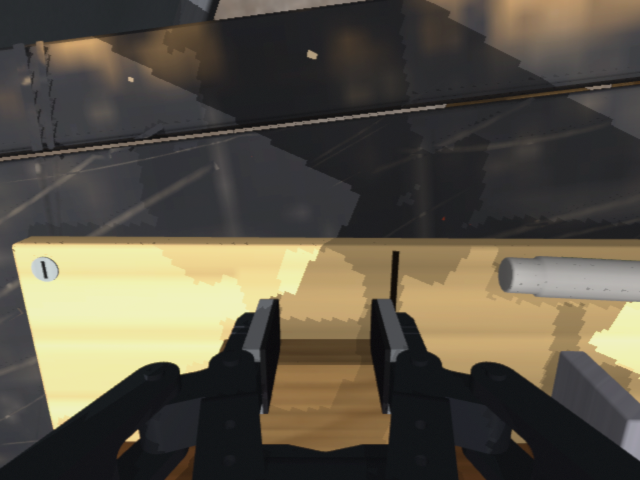

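Block front edge shows between the fingers (top edge row ~363); no fence force yet. Press on in small steps.

Emit:
{"api": "jog_arm", "payload": {"deltas": [{"fingers": 0.4, "delta_pos": [-0.005, 0, 0], "yaw": 0}, {"fingers": 0.4, "delta_pos": [-0.01, 0, 0], "yaw": 0}, {"fingers": 0.4, "delta_pos": [-0.01, 0, 0], "yaw": 0}]}}

```text
clock: 9.05
eef_pos: [0.5126, -0.0474, 0.0183]
tool_rot: [0.549, 0.836, 0.001, -0.001]
ft_force: [-1.5, 4.4, 1.9]
grip_width: 0.034
grasp_force: 2.5
```

```bash
python3 -c "
from h import *
st(-.041,-.048,.017)
c=np.load('wrist.npz')
for a in((325,339,.012),(325,363,.031)): print(world(c,*a)[:2]@ex-C@ex)"
```

```text
t 9.05 eef [ 0.5126 -0.0474  0.0183] board [-0.0402 -0.0474] ydir 23.45 F [-1.5  4.4  1.9] w 0.034
delta tool/0.3 [ 0.003 -0.002  0.004]
-0.028737923983689184
-0.030211556435664644
```

Pressed flat on the fence (4.6 N, front at x = −0.030). Now around to the right end.

Emit:
{"api": "jog_arm", "payload": {"deltas": [{"fingers": 0.4, "delta_pos": [0.03, 0, 0], "yaw": 0}, {"fingers": 0.4, "delta_pos": [0.06, 0, 0], "yaw": 0}, {"fingers": 0.4, "delta_pos": [0.06, 0, -0.1], "yaw": 0}, {"fingers": 0, "delta_pos": [0.06, 0, -0.2], "yaw": 0}, {"fingers": 0, "delta_pos": [0.06, -0.12, -0.2], "yaw": 0}, {"fingers": 0, "delta_pos": [-0.03, -0.23, -0.2], "yaw": 0}, {"fingers": 0, "delta_pos": [-0.115, -0.23, -0.2], "yaw": 0}, {"fingers": 0, "delta_pos": [-0.115, -0.23, -0.2], "yaw": 0}, {"fingers": 0, "delta_pos": [-0.115, -0.23, -0.1], "yaw": 0}, {"fingers": 0, "delta_pos": [-0.115, -0.23, -0.06], "yaw": 0}, {"fingers": 0, "delta_pos": [-0.115, -0.23, -0.06], "yaw": 0}]}}

```text
clock: 10.15
eef_pos: [0.4615, -0.1069, 0.0345]
tool_rot: [0.549, 0.836, -0.001, -0.002]
ft_force: [-0.5, 0.0, -0.2]
grip_width: 0.0003
grasp_force: 0.0
```

```bash
python3 -c "
from h import *
st(-.005,-.116,.019)
cam('wrist','w5.png')"
```

```text
t 10.15 eef [ 0.4615 -0.1069  0.0345] board [-0.0059 -0.1179] ydir 23.45 F [-0.5  0.  -0.2] w 0.0003
delta tool/0.3 [-0.003  0.006  0.052]
```

View pics/w5.png

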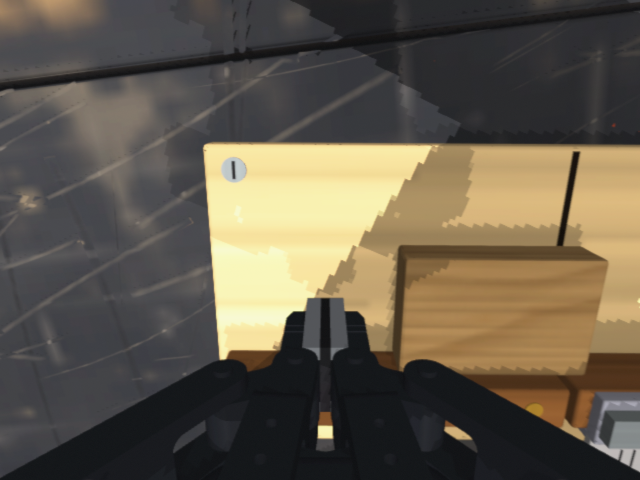

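The block sits flat along the fence with its right end at column ~400, and the shut fingers are clear to the right of it. Descend and push left.

Emit:
{"api": "jog_arm", "payload": {"deltas": [{"fingers": 0, "delta_pos": [0, 0, 0.05], "yaw": 0}, {"fingers": 0, "delta_pos": [0, 0.02, 0.05], "yaw": 0}, {"fingers": 0, "delta_pos": [0, 0.04, 0.05], "yaw": 0}, {"fingers": 0, "delta_pos": [0, 0.06, 0.05], "yaw": 0}, {"fingers": 0, "delta_pos": [0, 0.08, 0.05], "yaw": 0}, {"fingers": 0, "delta_pos": [0, 0.1, 0.05], "yaw": 0}, {"fingers": 0, "delta_pos": [0, 0.12, 0.05], "yaw": 0}, {"fingers": 0, "delta_pos": [0, 0.14, 0.05], "yaw": 0}, {"fingers": 0, "delta_pos": [0, 0.16, 0.05], "yaw": 0}, {"fingers": 0, "delta_pos": [0, 0.18, 0.05], "yaw": 0}, {"fingers": 0, "delta_pos": [0, 0.195, 0.05], "yaw": 0}, {"fingers": 0, "delta_pos": [0, 0.195, 0.05], "yaw": 0}]}}

```text
clock: 11.4
eef_pos: [0.518, -0.0844, 0.0212]
tool_rot: [0.549, 0.836, 0.0, 0.0]
ft_force: [-0.2, 0.5, 0.1]
grip_width: -0.0003
grasp_force: 0.0
```

```bash
python3 -c "
from h import *
st(-.005,-.050,.019)
cam('wrist','w6.png')"
```

```text
t 11.4 eef [ 0.518  -0.0844  0.0212] board [-0.0041 -0.057 ] ydir 23.44 F [-0.2  0.5  0.1] w -0.0003
delta tool/0.3 [0.003 0.023 0.007]
```

View pics/w6.png

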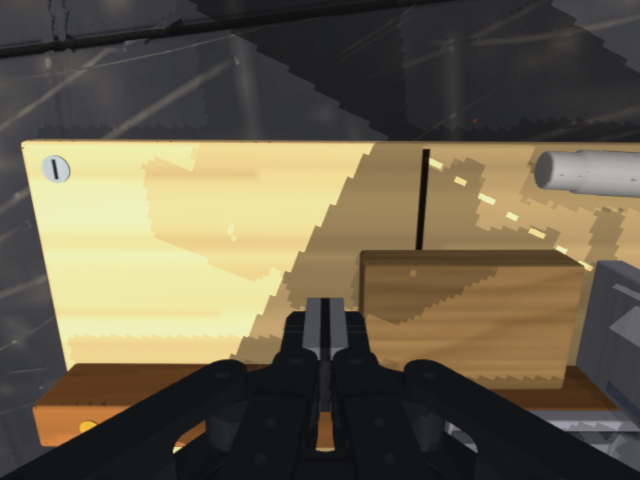

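The block follows the finger; its left end (col ~587) is a few mm short of the plate (col ~597). Finish in small steps, watching force.

Emit:
{"api": "jog_arm", "payload": {"deltas": [{"fingers": 0, "delta_pos": [0, 0.008, 0], "yaw": 0}, {"fingers": 0, "delta_pos": [0, 0.015, 0], "yaw": 0}, {"fingers": 0, "delta_pos": [0, 0.02, 0], "yaw": 0}, {"fingers": 0, "delta_pos": [0, 0.02, 0], "yaw": 0}]}}

```text
clock: 11.85
eef_pos: [0.5229, -0.0823, 0.0213]
tool_rot: [0.549, 0.836, 0.0, 0.0]
ft_force: [-0.2, 0.3, 0.0]
grip_width: 0.0005
grasp_force: 0.0
```

Emit:
{"api": "jog_arm", "payload": {"deltas": [{"fingers": 0, "delta_pos": [0, 0.004, 0], "yaw": 0}, {"fingers": 0, "delta_pos": [0, 0.007, 0], "yaw": 0}, {"fingers": 0, "delta_pos": [0, 0.007, 0], "yaw": 0}]}}

```text
clock: 12.15
eef_pos: [0.5247, -0.0815, 0.0213]
tool_rot: [0.549, 0.836, 0.0, 0.0]
ft_force: [0.0, -0.6, 0.3]
grip_width: 0.0002
grasp_force: 0.0
```

Emit:
{"api": "jog_arm", "payload": {"deltas": [{"fingers": 0, "delta_pos": [0, 0.004, 0], "yaw": 0}, {"fingers": 0, "delta_pos": [0, 0.006, 0], "yaw": 0}, {"fingers": 0, "delta_pos": [0, 0.006, 0], "yaw": 0}]}}

```text
clock: 12.45
eef_pos: [0.5264, -0.0807, 0.0213]
tool_rot: [0.549, 0.836, 0.0, 0.0]
ft_force: [0.5, 0.3, -0.5]
grip_width: 0.0
grasp_force: 0.0
```

Run:
```python
from h import *
st(-.005,-.05,.02)
c=cam('wrist','w7.png')
a=c['image'][200:420,330:640];cv2.imwrite('pics/w7c.png',cv2.resize(a,None,fx=2.4,fy=2.4)[:,:,::-1])
```

```text
t 12.45 eef [ 0.5264 -0.0807  0.0213] board [-0.0041 -0.0479] ydir 23.41 F [ 0.5  0.3 -0.5] w 0.0
delta tool/0.3 [ 0.003 -0.007  0.004]
```

View pics/w7c.png

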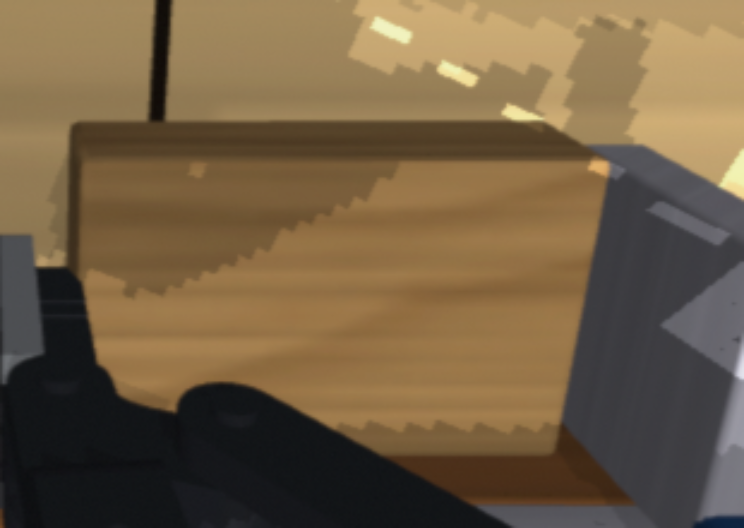

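The block's left end is now right up to the plate, but there's no force yet. That was one picture over the limit of ten, so I'll view no more. The rest goes by force.

Emit:
{"api": "jog_arm", "payload": {"deltas": [{"fingers": 0, "delta_pos": [0, 0.003, 0], "yaw": 0}, {"fingers": 0, "delta_pos": [0, 0.005, 0], "yaw": 0}, {"fingers": 0, "delta_pos": [0, 0.005, 0], "yaw": 0}]}}

```text
clock: 12.8
eef_pos: [0.5277, -0.0802, 0.0213]
tool_rot: [0.549, 0.836, 0.0, 0.0]
ft_force: [-0.4, 0.7, 0.6]
grip_width: 0.0003
grasp_force: 0.0
```

Emit:
{"api": "jog_arm", "payload": {"deltas": [{"fingers": 0, "delta_pos": [0, 0.003, 0], "yaw": 0}, {"fingers": 0, "delta_pos": [0, 0.003, 0], "yaw": 0}]}}

```text
clock: 13.0
eef_pos: [0.5285, -0.0798, 0.0213]
tool_rot: [0.549, 0.836, 0.0, 0.0]
ft_force: [0.3, 0.3, -0.2]
grip_width: -0.0
grasp_force: 0.0
```

Emit:
{"api": "jog_arm", "payload": {"deltas": [{"fingers": 0, "delta_pos": [0, 0.003, 0], "yaw": 0}, {"fingers": 0, "delta_pos": [0, 0.003, 0], "yaw": 0}]}}

```text
clock: 13.2
eef_pos: [0.5294, -0.0795, 0.0213]
tool_rot: [0.549, 0.836, 0.0, 0.0]
ft_force: [0.2, 0.2, 0.2]
grip_width: -0.0005
grasp_force: 0.0
```

Emit:
{"api": "jog_arm", "payload": {"deltas": [{"fingers": 0, "delta_pos": [0, 0.003, 0], "yaw": 0}, {"fingers": 0, "delta_pos": [0, 0.003, 0], "yaw": 0}]}}

```text
clock: 13.4
eef_pos: [0.5302, -0.0791, 0.0213]
tool_rot: [0.549, 0.836, 0.0, 0.0]
ft_force: [-1.2, -0.0, -0.4]
grip_width: 0.0
grasp_force: 0.0
```

Emit:
{"api": "jog_arm", "payload": {"deltas": [{"fingers": 0, "delta_pos": [0, 0.003, 0], "yaw": 0}, {"fingers": 0, "delta_pos": [0, 0.003, 0], "yaw": 0}]}}

```text
clock: 13.6
eef_pos: [0.5307, -0.0788, 0.0213]
tool_rot: [0.549, 0.836, -0.0, -0.0]
ft_force: [-0.2, -0.2, -0.0]
grip_width: -0.0003
grasp_force: 0.4
```

Emit:
{"api": "jog_arm", "payload": {"deltas": [{"fingers": 0, "delta_pos": [0, 0.003, 0], "yaw": 0}, {"fingers": 0, "delta_pos": [0, 0.003, 0], "yaw": 0}]}}

```text
clock: 13.8
eef_pos: [0.5309, -0.0786, 0.0212]
tool_rot: [0.549, 0.836, -0.001, -0.001]
ft_force: [-3.0, -1.3, 2.3]
grip_width: -0.0
grasp_force: 1.8
```

Run:
```python
from h import *
st(-.005,-.05,.02)
c=cam('wrist')
k=cv2.Rodrigues(c['rvec'])[0]
# board-frame height/y profile along x=-0.02 on block/plate
v,u=np.mgrid[0:480,0:640];z=c['range_z']
P=(np.stack([(u-c['cx'])/c['fx']*z,(v-c['cy'])/c['fy']*z,z],-1)-c['tvec'].ravel())@k
bx=(P[...,:2]-C)@ex;by=(P[...,:2]-C)@ey;h=P[...,2]
top=(abs(h-.031)<.003)&(by>-.06)&(by<.06)&(bx>-.035)&(bx<.018)
print('block top by',np.percentile(by[top],[.5,99.5]),'bx',np.percentile(bx[top],[.5,99.5]))
for x0,x1 in((-.028,-.02),(-.01,0),(.005,.013)):
    m=top&(bx>x0)&(bx<x1); f=(h>.036)&(h<.05)&(by>.02)&(by<.06)&(bx>x0)&(bx<x1)
    print(x0,by[m].max().round(4),'plate',np.median(by[f]).round(4) if f.any() else None,f.sum())
yl=np.linspace(-.02,.03,6)
for a,b in zip(yl[:-1],yl[1:]):
    m=top&(by>a)&(by<b);print('front/back edge',a.round(3),bx[m].min().round(4),bx[m].max().round(4))
```

```text
t 13.8 eef [ 0.5309 -0.0786  0.0212] board [-0.0043 -0.0429] ydir 23.4 F [-3.  -1.3  2.3] w -0.0
delta tool/0.3 [ 0.002 -0.024  0.004]
block top by [-0.05046153  0.04792584] bx [-0.02916597  0.0173963 ]
-0.028 0.0547 plate 0.046 1010
-0.01 0.0464 plate 0.0453 847
0.005 0.0462 plate 0.0452 611
front/back edge -0.02 -0.0294 0.0119
front/back edge -0.01 -0.0295 0.0093
front/back edge 0.0 -0.0296 0.015
front/back edge 0.01 -0.0296 0.018
front/back edge 0.02 -0.0295 0.018
```

Contact with the plate at 3.3 N; the block's front edge is parallel at −0.0295, so it is flat on the fence. Back off and lift.

Emit:
{"api": "jog_arm", "payload": {"deltas": [{"fingers": 0, "delta_pos": [0, -0.02, 0], "yaw": 0}, {"fingers": 0, "delta_pos": [0, -0.07, 0], "yaw": 0}, {"fingers": 0, "delta_pos": [0, -0.07, 0], "yaw": 0}, {"fingers": 0, "delta_pos": [0, -0.07, -0.12], "yaw": 0}, {"fingers": 0, "delta_pos": [0, -0.07, -0.27], "yaw": 0}, {"fingers": 0, "delta_pos": [0, -0.07, -0.42], "yaw": 0}, {"fingers": 0, "delta_pos": [0.2, -0.07, -0.56], "yaw": 0}, {"fingers": 0, "delta_pos": [0.3, 0, -0.6], "yaw": 0}, {"fingers": 0, "delta_pos": [0.3, 0.1, -0.6], "yaw": 0}, {"fingers": 0, "delta_pos": [0.3, 0.2, -0.6], "yaw": 0}, {"fingers": 0, "delta_pos": [0.3, 0.2, -0.6], "yaw": 0}, {"fingers": 0, "delta_pos": [0.3, 0.2, -0.6], "yaw": 0}]}}

```text
clock: 15.05
eef_pos: [0.5514, 0.0286, 0.2009]
tool_rot: [0.549, 0.836, 0.0, -0.0]
ft_force: [-0.7, 0.0, 0.0]
grip_width: -0.0
grasp_force: 0.0
```

Run:
```python
from h import *
st()
c=cam('wrist')
k=cv2.Rodrigues(c['rvec'])[0]
v,u=np.mgrid[0:480,0:640];z=c['range_z']
P=(np.stack([(u-c['cx'])/c['fx']*z,(v-c['cy'])/c['fy']*z,z],-1)-c['tvec'].ravel())@k
bx=(P[...,:2]-C)@ex;by=(P[...,:2]-C)@ey;h=P[...,2]
hsv=cv2.cvtColor(c['image'],cv2.COLOR_RGB2HSV)
m=(h>.074)&(h<.09)&(bx>.005)&(bx<.055)&(by>.02)&(by<.12)
br=m&(cv2.inRange(hsv,(12,130,100),(26,255,255))>0)
print('stop top by',np.percentile(by[m],[1,50,99]).round(4),'brass',br.sum(),np.median(by[br]).round(4),np.median(h[br]).round(4))
top=(abs(h-.031)<.0025)&(bx>-.04)&(bx<.015)&(by>-.06)&(by<.06)
for a in(-.025,-.012,0,.012,.025):
    q=top&(abs(by-a)<.004);print('front',a,bx[q].min().round(4) if q.any() else None)
for a in(-.02,-.005,.008):
    q=top&(abs(bx-a)<.004);f=(h>.036)&(h<.05)&(abs(bx-a)<.004)&(by>.02)&(by<.06)
    print('ends',a,np.percentile(by[q],[1,99]).round(4),'plate',np.median(by[f]).round(4) if f.any() else 0)
```

```text
t 15.05 eef [0.5514 0.0286 0.2009] board [-0.0945  0.0185] ydir 23.47 F [-0.7  0.   0. ] w -0.0
stop top by [0.0628 0.0711 0.0766] brass 0 nan nan
front -0.025 -0.0292
front -0.012 -0.0296
front 0 -0.0296
front 0.012 -0.0295
front 0.025 -0.0295
ends -0.02 [-0.03    0.0449] plate 0.0454
ends -0.005 [-0.0308 -0.014 ] plate 0
ends 0.008 [-0.0305 -0.0167] plate 0.0578
  return _methods._mean(a, axis=axis, dtype=dtype,
  ret = ret.dtype.type(ret / rcount)
```

```bash
python3 -c "
from workcell import bot
print(bot.job_done())"
```

```text
the job is handed in; nothing more can be done
None
```

Job handed in: the stop clicked into the red clip's notch (0.060 m) and the block is flat on the fence, within 0.5 mm of the stop plate. The fingers hid the plunger in the last check, so I judged the stop by its plate, which hadn't moved, and I viewed 11 pictures, one over the limit.

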